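# Clear the thickness gauge and hold its probe down for zeroing

## Task

The thickness gauge is to be zeroed on its bare deck. Take the hand wiper by its yellow grip, sweep all five white pellets off the deck into the scrap tray on the gauge's left end (with the wiper, never touching them with the robot itself), and stand the wiper upright on the bench again. Then press the red lever paddle down until the probe's foot rests on the deck, without forcing it hard against its end stop, and finish while still holding it down there; leave everything else on the deck and bench where it is.

Things in the scene. Friction and masses are not known exactly. Their poses are not given: they have to be found in the camera images.
- gauge: bench thickness gauge, fixed: blue case 300 (x) x 340 (y) mm under a flat black deck plate 310 x 350 mm without raised edges, deck top 80 mm above the bench. Origin: centre of its underside, on the bench; x points to its back (column side), y to its left end (scrap tray), z up. All gauge coordinates below are in this frame, in mm
- head_front (a point): middle of the lower front edge of the gauge's grey head, at x +15, y 0, z 215. The head overhangs the deck: x +15 to +155, y -55 to +55, z 215 to 320, on a black column 70 wide at the back. Under it a black nose, 44 mm in diameter and 62 mm above the deck, and the steel probe, both centred at x +60, y 0
- deck_mark (a point): centre of the white cross scale, on the deck's top under the probe (x +60, y 0); axes as the gauge's
- tray_floor (a point): centre of the steel scrap tray's inner floor, 12 mm above the bench, x 0, y +230; axes as the gauge's. Inside the open tray is 274 (x) by 104 (y) mm. It adjoins the left edge of the deck (deck ends at y +175, the tray's inside runs from +178 to +282); its rim is 70 mm above the bench, 10 lower than the deck, and 100 mm on its outer left side
- lever: spring-loaded hand lever that lowers the probe: steel bar 20 mm wide, out of the head's right side towards -y, with a red paddle at its end. Origin on the pivot in the head (x +60, y +46, z 255); own y from paddle to pivot, own z normal to the paddle's top. At rest it slopes 0.25 rad up to the paddle; pressed, it turns down about the gauge's x. Let go, it springs back up
- paddle (a point): middle of the red paddle's flat top, 46 (x) by 60 (y) mm, 190 mm from the pivot; axes as the lever's. About 3 N starts it; some 96 mm lower (lever 0.50 rad) and at about 9 N the probe's foot meets the deck; from there an over-travel spring gives 15 mm more, to a hard end stop at about 23 N
- probe (a joint): how far the probe has come down (m): 0 at rest, 0.024 with its foot on the deck. It follows the lever at 0.048 m per rad of lever
- foot (a point): centre of the underside of the probe's steel foot (28 mm diameter), 24.5 mm above the deck at rest
- wiper: hand wiper, standing upright on the bench right of the gauge: blue solid wiper block 150 (x) x 22 (y) x 20 mm high with an aluminium spine on top (up to 23 mm), and above it on two short pillars a yellow grip bar 84 (x) x 20 (y) mm, from 38 to 62 mm high. Origin: at the height of the block's underside, under the middle of the grip; x runs along the block, which reaches from x -45 to +105 mm; about 0.16 kg
- pellet0: spent ceramic pellet, white disc 22 mm in diameter and 10 mm thick, lying on the deck in front of the head; origin at the centre of its underside; about 12 g
- pellet1: spent ceramic pellet, white disc 22 mm in diameter and 10 mm thick, lying on the deck in front of the head; origin at the centre of its underside; about 12 g
- pellet2: spent ceramic pellet, white disc 22 mm in diameter and 10 mm thick, lying on the deck in front of the head; origin at the centre of its underside; about 12 g
- pellet3: spent ceramic pellet, white disc 22 mm in diameter and 10 mm thick, lying on the deck in front of the head; origin at the centre of its underside; about 12 g
- pellet4: spent ceramic pellet, white disc 22 mm in diameter and 10 mm thick, lying on the deck in front of the head; origin at the centre of its underside; about 12 g
- master: bystander: brass master disc, 30 mm diameter, 12 mm high, on the right part of the deck; origin under its centre
- vial: bystander: amber vial with blue cap, 26 mm diameter, 50 mm high, on the deck's left back corner; origin under its centre
- caliper: bystander: steel caliper with black housing lying on the bench left of the gauge, 230 mm long along its x; origin at the middle
- driver: bystander: screwdriver lying on the bench at the right, nearer the robot than the wiper, 160 mm long along its x
- dish: bystander: steel dish of fresh reddish pellets, 96 mm diameter, 20 mm high, on the bench at the right back
- solvent: bystander: white bottle with red cap, 64 mm diameter, 150 mm high, on the bench at the far right
- jar: bystander: amber jar with black cap, 60 mm diameter, 75 mm high, on the bench left of the gauge
Things that resemble listed ones, but are neither listed nor needed, are in the scene too. Several things look just like the wiper: the one meant starts farthest to the robot's left.

How it is judged:
On the way, in this order (a step that is already met when the one before it is completed fails the run):
1. all five pellets lie in the scrap tray, the wiper still off the bench (x of pellet0 in the frame of tray_floor between -0.137 and 0.137 m and y of pellet0 in the frame of tray_floor between -0.053 and 0.053 m and z of pellet0 in the frame of tray_floor between -0.005 and 0.045 m and x of pellet1 in the frame of tray_floor between -0.137 and 0.137 m and y of pellet1 in the frame of tray_floor between -0.053 and 0.053 m and z of pellet1 in the frame of tray_floor between -0.005 and 0.045 m and x of pellet2 in the frame of tray_floor between -0.137 and 0.137 m and y of pellet2 in the frame of tray_floor between -0.053 and 0.053 m and z of pellet2 in the frame of tray_floor between -0.005 and 0.045 m and x of pellet3 in the frame of tray_floor between -0.137 and 0.137 m and y of pellet3 in the frame of tray_floor between -0.053 and 0.053 m and z of pellet3 in the frame of tray_floor between -0.005 and 0.045 m and x of pellet4 in the frame of tray_floor between -0.137 and 0.137 m and y of pellet4 in the frame of tray_floor between -0.053 and 0.053 m and z of pellet4 in the frame of tray_floor between -0.005 and 0.045 m and height (world z) of wiper above 0.02 m), for 0.2 s.
2. the wiper stands upright on the bench, let go (height (world z) of wiper below 0.008 m and angle between wiper's own z axis and vertical below 0.15 rad and linear speed of wiper below 0.02 m/s and contact force between each of the fingers, the arm and wiper below 0.1 N and x of pellet0 in the frame of tray_floor between -0.137 and 0.137 m and y of pellet0 in the frame of tray_floor between -0.053 and 0.053 m and z of pellet0 in the frame of tray_floor between -0.005 and 0.045 m and x of pellet1 in the frame of tray_floor between -0.137 and 0.137 m and y of pellet1 in the frame of tray_floor between -0.053 and 0.053 m and z of pellet1 in the frame of tray_floor between -0.005 and 0.045 m and x of pellet2 in the frame of tray_floor between -0.137 and 0.137 m and y of pellet2 in the frame of tray_floor between -0.053 and 0.053 m and z of pellet2 in the frame of tray_floor between -0.005 and 0.045 m and x of pellet3 in the frame of tray_floor between -0.137 and 0.137 m and y of pellet3 in the frame of tray_floor between -0.053 and 0.053 m and z of pellet3 in the frame of tray_floor between -0.005 and 0.045 m and x of pellet4 in the frame of tray_floor between -0.137 and 0.137 m and y of pellet4 in the frame of tray_floor between -0.053 and 0.053 m and z of pellet4 in the frame of tray_floor between -0.005 and 0.045 m), for 0.2 s.
3. the paddle is pressed until the probe's foot is down on the deck (value of joint probe above 0.0225 m and contact force between any of the fingers, the arm and lever above 2 N), for 0.2 s.
At the end, for the whole second after the job is handed in: The robot holds the lever (at least 2 N on it) with the probe at least 22.5 mm down (its foot on the deck at 24 mm); all five pellets lie in the scrap tray; the wiper stands upright (within 0.15 rad) on the bench, at rest and untouched (all of step 2 and all of step 3); the arm keeps its last pose, push and grip.
It fails at once if the robot touched a pellet with its fingers or arm (contact force between any of the fingers, the arm and pellet0 above 0.3 N or contact force between any of the fingers, the arm and pellet1 above 0.3 N or contact force between any of the fingers, the arm and pellet2 above 0.3 N or contact force between any of the fingers, the arm and pellet3 above 0.3 N or contact force between any of the fingers, the arm and pellet4 above 0.3 N).
It fails at once if the lever was forced: more than 45 N on it (contact force between any of the fingers, the arm and lever above 45 N).
It fails at once if a bystander was moved by more than 15 mm (distance of any of master, vial, caliper, driver, dish, solvent, jar from where it was at the start of the episode above 0.015 m).
It also fails if it takes over 59 s, if anything falls off the work surface, if the arm or the gripper's body presses on something with over 40 N, if the wrist force passes 120 N, or if a joint passes its speed limit or range.

## Robot

A 6-joint arm with a two-finger parallel gripper is mounted at the origin on the work surface. World frame = base frame: x ahead of the robot, y to its left, z up, the work surface at z = 0. Lengths are in m, angles in rad, forces in N, time in s.
With the tool pointing down it reaches from about 0.25 to 0.775 m from the base axis. Payload 4 kg.
Tool frame: the origin (TCP) lies at the centre of the arm's flange, where the gripper is bolted on; the fingertips stand 199 mm ahead of it and the grasp point (between the pads) lies 180 mm ahead of it (robot.tcp_to_tips is the distance from the TCP to the fingertips, in m); z points along the fingers, y is the line along which they close (so a half turn about z gives the same grasp; the last joint's range is limited). The gripper opens to 94 mm and grips with 3 to 60 N. Pads are 16 mm wide; open, the fingers measure 119 mm over their backs; the gripper's body (75 mm by 177 mm) begins 78 mm behind the grasp point.
Start: joints at [-1.448, 0.087, 1.371, -0, 1.684, -0.103], TCP at [0.123, -0.536, 0.405] pointing down, gripper open.
Joint ranges: [-3.1, 3.1], [-0.76, 2.03], [0.27, 2.55], [-1.08, 4.22], [0.17, 2.65], [-2.57, 2.57]. Speed limits (rad/s): [2.79, 2.79, 3.14, 3.14, 3.14, 3.14].

## Interface

Orientations are given as [roll, pitch, yaw] about the fixed x, y, z axes, in that order (R = Rz(yaw) Ry(pitch) Rx(roll)).
In Python, from bench import telemetry, snapshot, ticket, robot gives the robot as it stands.
- The arm moves only by the tool apply_moves, never from a script. Its argument "moves" is a list that holds one entry, the list of rows, each a list of 5 numbers: the shift along the tool's x, y, z in units of 50 mm (1.0 is 50 mm), then the turn about the tool's z in units of 10 degrees (1.0 is 10 degrees), then the closure, from 0 (fully open) to 1 (shut). A call has 1 to 10 rows; each row is the pose to reach, as a shift and turn from the pose commanded when the call began, along the tool's axes at that moment; what a row does not reach only later rows make up. A row lasts 1/8 s, in which the tool goes at most 62.5 mm and 10.7 degrees, less where a joint would pass 70% of its speed; a pose out of reach is approached as far as the arm can. A call with a gripper value outside its range is refused whole. The fingers move at their own pace and stop on an object; the grip force is fixed at half the most. Time passes only in rows, so rows that repeat a pose let the fingers close. It gives the time, the measured TCP pose, the force, the opening and the grip force at its end, in the units of the state.
- telemetry.get_obs(): the state, without advancing time (a new reading comes with each control period).
- snapshot(name): name is "scene" or "top"; returns a dict with "image" (480x640x3 uint8, red, green, blue), "fovy" (degrees; the focal length in pixels is half the picture's height over the tangent of half this angle, whatever the lens; pixels are square), "cx", "cy" (the principal point, pixels), "R" (3x3) and "t" (3): a world point X has camera coordinates R X + t. Camera axes: x right, y down, z forward; pixel columns grow to the right and rows downward; lengths in m; the calibration is good to about 2 mm. A picture is of the moment at which its call begins. There is no depth.
- ticket.close_job(): hands the job in; it is judged then, once.
The state is a dict: "time": time; "joint_positions": joint angles; "qvel": joint speeds; "joint_torque": joint torques, N m; "tool_pos": TCP position; "ee_rot": TCP orientation; "wrist_force": force on the tool from outside, world axes, zero at the start; "wrist_torque": the same for the moment, N m; "width": finger opening in m; "finger_force": force on a finger pad.
Only numpy, scipy, OpenCV 4.12 (cv2) and the standard library are available. Lean on these libraries where they do the work, as an engineer would, in place of code of your own. Each camera call takes 0.05 s, during which the arm holds its last target. There are 200 camera calls.

## Working session

There is one attempt and no reset: what is moved stays moved. The work goes in short steps, Python scripts to look and compute and a tool call to move; the robot and the scene stay as the last step left them, time stands still between calls to the robot, and variables do not carry over. Pictures are saved under pics/ and viewed, at most 11 in all, crops included, and the job is handed in when it is done.

Besides the shell and the picture viewer there is one more tool, called after ">>>" as name(argument=value, ...) on one line, values as JSON. apply_moves: Moves the arm, as the interface text tells. Its arguments: {"type":"object","properties":{"moves":{"type":"array","items":{"type":"array","items":{"type":"array","items":{"type":"number"}}}}},"required":["moves"]}

```bash
mkdir -p pics; ls; cat > h.py <<'E'
import numpy as np,cv2
from bench import telemetry, snapshot, ticket, robot
def snap(n,f=None):
    s=snapshot(n)
    if f: cv2.imwrite(f'pics/{f}.png',cv2.cvtColor(s['image'],cv2.COLOR_RGB2BGR))
    return s
def foc(s): return s['image'].shape[0]/2/np.tan(np.radians(s['fovy'])/2)
def ray(s,u,v,z):
    f=foc(s);R=np.array(s['R']);t=np.array(s['t']);c=-R.T@t
    d=R.T@np.array([(u-s['cx'])/f,(v-s['cy'])/f,1]);return c+d*(z-c[2])/d[2]
def proj(s,X):
    p=np.array(s['R'])@np.array(X)+np.array(s['t']);f=foc(s);return f*p[0]/p[2]+s['cx'],f*p[1]/p[2]+s['cy']
E
python3 - <<'E'
from h import *
import pickle
d={n:snap(n,n+'0') for n in('scene','top')}
pickle.dump(d,open('s0.pkl','wb'))
for n,s in d.items(): print(n,s['fovy'],s['cx'],s['cy'],-np.array(s['R']).T@np.array(s['t']),np.round(s['R'],3).tolist())
o=telemetry.get_obs();print(o)
E
```

```text
pics
scene 48.10208123874239 317.22734326327117 237.67641177719312 [1.04840878 0.84957823 1.1876399 ] [[-0.874, 0.486, 0.008], [0.326, 0.598, -0.732], [-0.361, -0.637, -0.681]]
top 42.25588186337657 323.8844201280806 238.90232813777533 [ 0.18478811 -0.06493315  1.95154532] [[0.0, -1.0, 0.003], [-0.981, -0.001, -0.196], [0.196, -0.003, -0.981]]
{'time': 0.1, 'joint_positions': array([-1.44810887e+00,  8.78930882e-02,  1.37206754e+00, -2.92075162e-05,
        1.68359377e+00, -1.03095211e-01]), 'qvel': array([-0.00086852, -0.00022097, -0.00504086,  0.00021435,  0.00034929,
       -0.00209568]), 'joint_torque': array([ 1.16166684e-03, -3.41250193e+01, -3.03302300e+01,  7.19684246e-02,
        3.04535881e-02, -9.41901158e-05]), 'tool_pos': array([ 0.12311049, -0.53594999,  0.40363233]), 'ee_rot': array([-3.13963833e+00, -1.73014757e-04,  2.25779236e-01]), 'wrist_force': array([-0.31332311,  0.06109935, -0.25895727]), 'wrist_torque': array([0.00183952, 0.0279579 , 0.00087614]), 'finger_force': 0.0, 'width': 0.09417191268636263}
```

View pics/top0.png

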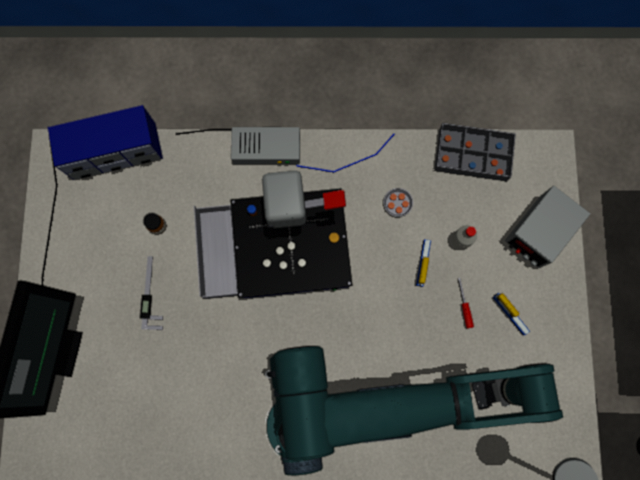

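View pics/scene0.png

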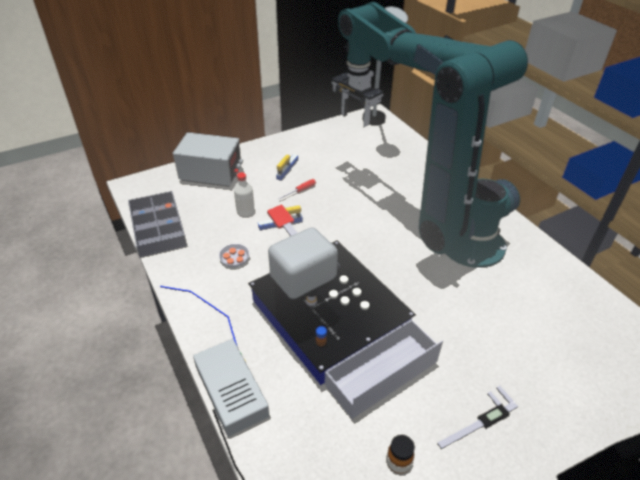

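The top view shows the gauge centred near (290,245), with pellets at (291,246), (280,251), (267,263), (283,265) and (302,263). The tray is at (217,252), the red paddle at (334,200), and the brass master at (334,238). The target wiper is at (425,262): yellow at its lower end, block extending upward, towards +x. The scene view confirms this layout.

```bash
python3 - <<'E'
from h import *
import pickle
d=pickle.load(open('s0.pkl','rb'))
s=d['top'];im=s['image'];hsv=cv2.cvtColor(im,cv2.COLOR_RGB2HSV)
H,S,V=[hsv[...,i].astype(int) for i in range(3)]
def box(m,x0,y0,x1,y1):
    o=np.zeros(m.shape,np.uint8);o[y0:y1,x0:x1]=m[y0:y1,x0:x1];return o
def comps(m,mn):
    n,l,st,c=cv2.connectedComponentsWithStats(m)
    return [(c[i],st[i,4],np.argwhere(l==i)[:,::-1]) for i in range(1,n) if st[i,4]>=mn]
print('deck');m=box((V<45),228,180,360,302)
for c,a,p in comps(m,1500):
    r=cv2.boxPoints(cv2.minAreaRect(cv2.convexHull(p.astype(np.int32))))
    hull=cv2.approxPolyDP(cv2.convexHull(p.astype(np.int32)),4,True)[:,0]
    for q in hull: print(q,ray(s,*q,.08).round(4))
print('pellets');m=box((V>140)&(S<60),255,240,312,275)
for c,a,p in comps(m,15): print(c,a,ray(s,*c,.09).round(4))
print('yellow');m=box((H>15)&(H<35)&(S>120)&(V>90),410,230,440,300)
for c,a,p in comps(m,15):
    r=cv2.minAreaRect(p.astype(np.float32));print(c,a,r,ray(s,*c,.062).round(4))
    for q in cv2.boxPoints(r):print(ray(s,*q,.062).round(4))
m=box((np.abs(im.astype(int)-im[300,400].astype(int)).sum(2)>70),410,230,440,300)
for c,a,p in comps(m,40):
    r=cv2.minAreaRect(p.astype(np.float32));print('wiper',c,a,r)
    for q in cv2.boxPoints(r):print(ray(s,*q,.023).round(4))
print('red');m=box(((H<8)|(H>172))&(S>150)&(V>90),320,185,350,215)
for c,a,p in comps(m,40):
    r=cv2.minAreaRect(p.astype(np.float32));print(c,a,r,ray(s,*c,.302).round(4))
print('master');m=box((H>8)&(H<30)&(S>120)&(V>90),325,230,345,248)
for c,a,p in comps(m,15): print(c,a,ray(s,*c,.092).round(4))
cv2.imwrite('pics/crop.png',cv2.resize(cv2.cvtColor(im[180:310,190:440],cv2.COLOR_RGB2BGR),None,fx=3.2,fy=3.2,interpolation=cv2.INTER_CUBIC))
E
```

```text
deck
[351 284] [ 0.4189 -0.1522  0.08  ]
[239 298] [0.3763 0.1858 0.08  ]
[231 200] [0.6814 0.2189 0.08  ]
[263 197] [0.6911 0.1196 0.08  ]
[342 207] [ 0.6592 -0.1263  0.08  ]
pellets
[291.  245.5] 26 [0.5356 0.0303 0.09  ]
[279.5862069  250.27586207] 29 [0.5208 0.0649 0.09  ]
[266.5483871  262.58064516] 31 [0.4828 0.1039 0.09  ]
[301.5 262.5] 32 [ 0.4832 -0.0021  0.09  ]
[282.8        264.66666667] 30 [0.4765 0.0545 0.09  ]
yellow
[423.98648649 269.5472973 ] 148 ((423.9729919433594, 269.66217041015625), (5.753964424133301, 25.31744384765625), 9.462322235107422) [ 0.4659 -0.3778  0.062 ]
[ 0.4284 -0.3615  0.062 ]
[ 0.506  -0.3766  0.062 ]
[ 0.503  -0.3941  0.062 ]
[ 0.4255 -0.3788  0.062 ]
wiper [421.96371882 265.66213152] 441 ((422.4864807128906, 263.0810852050781), (11.179131507873535, 48.0045051574707), 9.462322235107422)
[ 0.4204 -0.3484  0.023 ]
[ 0.5711 -0.3776  0.023 ]
[ 0.5652 -0.4124  0.023 ]
[ 0.4147 -0.3826  0.023 ]
red
[333.82089552 199.0119403 ] 335 ((333.6486511230469, 198.89187622070312), (15.782302856445312, 21.700666427612305), 80.53767395019531) [ 0.6255 -0.0967  0.302 ]
master
[333.59459459 237.08108108] 74 [ 0.5615 -0.0997  0.092 ]
```

View pics/crop.png

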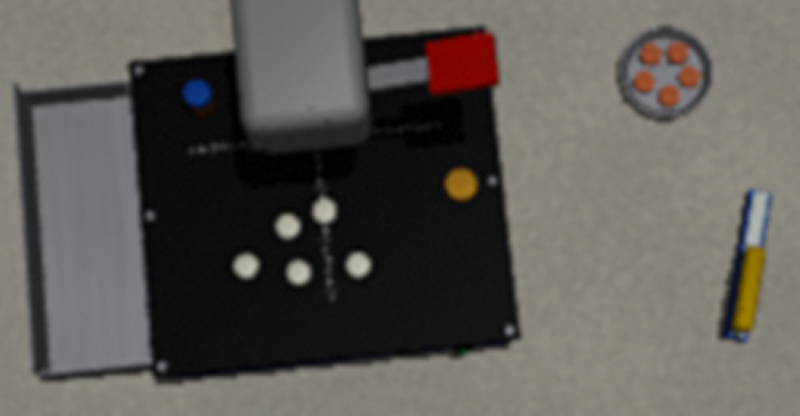

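Seen in the crop: the deck corners, tray and pellets fit the sizes given (yaw about 0.11). The wiper is at about (0.464, -0.378) with yaw about -0.19. Moving above the grip.

```bash
cat >> h.py <<'E'
O=np.array([.5495,.032]);Y=.112
def g2w(x,y): c,s_=np.cos(Y),np.sin(Y);return O+np.array([c*x-s_*y,s_*x+c*y])/1000
def w2g(p): c,s_=np.cos(Y),np.sin(Y);d=(np.array(p[:2])-O)*1000;return np.array([c*d[0]+s_*d[1],-s_*d[0]+c*d[1]])
def plan(xyz,yaw,fr=None):
    o=telemetry.get_obs();p,r=(o['tool_pos'],o['ee_rot'][2]) if fr is None else fr
    from scipy.spatial.transform import Rotation as Ro
    R=Ro.from_euler('xyz',o['ee_rot']).as_matrix();d=R.T@(np.array(xyz)-p)
    print('units',(d/.05).round(3),'turn',round(np.degrees(r-yaw)/10,3))
E
python3 - <<'E'
from h import *
plan([.474,-.380,.33],-.19)
import pickle
s=pickle.load(open('s0.pkl','rb'))['top']
print('bottle',ray(s,469,232,.15),'vial',w2g(ray(s,251.2,209,.13)))
for px in [(351.9,286.9),(238.4,299),(230.6,199.4),(341.6,188.8)]: print(w2g(ray(s,*px,.08)))
E
```

```text
units [ 7.538 -1.466  1.477] turn 2.382
bottle [ 0.56539386 -0.50030345  0.15      ] vial [103.16538674 106.67788634]
[-159.39889854 -170.08774407]
[-157.68310064  174.26817794]
[153.98498612 172.06834724]
[ 149.64927302 -175.15548212]
```

>>> apply_moves(moves=[[[1.0,-0.2,0.2,0.4,0],[2.1,-0.4,0.4,0.8,0],[3.2,-0.6,0.7,1.2,0],[4.3,-0.85,0.9,1.6,0],[5.4,-1.05,1.1,2.0,0],[6.5,-1.27,1.3,2.38,0],[7.3,-1.42,1.5,2.38,0],[7.54,-1.47,1.5,2.38,0],[7.54,-1.47,1.5,2.38,0]]])

```text
time: 1.23
tool_pos: [0.4742, -0.3799, 0.3295]
ee_rot: [3.141, 0.001, -0.189]
wrist_force: [-0.2, -0.5, 1.3]
width: 0.0939
finger_force: 0.0
```

>>> apply_moves(moves=[[[0,0,0.7,0,0],[0,0,1.4,0,0],[0,0,1.94,0,0],[0,0,1.94,0,0],[0,0,1.94,0,1],[0,0,1.94,0,1],[0,0,1.94,0,1],[0,0,1.94,0,1],[0,0,1.94,0,1],[0,0,1.94,0,1]]])

```text
time: 2.48
tool_pos: [0.4741, -0.38, 0.2326]
ee_rot: [3.142, 0.0, -0.189]
wrist_force: [-0.1, 0.2, 0.2]
width: 0.0377
finger_force: 0.0
```

```bash
sed -i 's/O=np.array(\[.5495/O=np.array([.548/' h.py; python3 - <<'E'
from h import *
s=snap('scene');im=s['image'][150:330,180:420]
cv2.imwrite('pics/g1.png',cv2.resize(cv2.cvtColor(im,cv2.COLOR_RGB2BGR),None,fx=3,fy=3,interpolation=cv2.INTER_CUBIC))
o=telemetry.get_obs();print(o['width'],o['finger_force'],o['tool_pos'])
E
```

```text
0.03324195526412811 0.0 [ 0.4741329  -0.37994542  0.23260652]
```

View pics/g1.png

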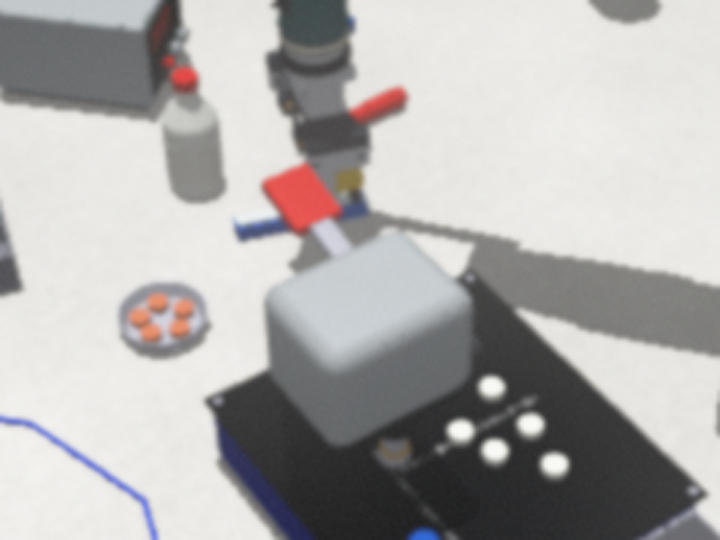

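The picture shows the fingers around the yellow grip near (348,180) in the crop, block under the paddle's image at (260,225), still closing. I'll finish closing and lift.

>>> apply_moves(moves=[[[0,0,0,0,1],[0,0,0,0,1],[0,0,0,0,1],[0,0,0,0,1],[0,0,-0.6,0,1],[0,0,-1.4,0,1],[0,0,-2.4,0,1],[0,0,-2.6,0,1],[0,0,-2.6,0,1]]])

```text
time: 3.65
tool_pos: [0.474, -0.38, 0.362]
ee_rot: [3.142, 0.0, -0.19]
wrist_force: [0.2, 0.2, -2.6]
width: 0.0201
finger_force: 30.0
```

```bash
python3 - <<'E'
from h import *
s=snap('scene');im=s['image'][130:310,180:420]
cv2.imwrite('pics/g2.png',cv2.resize(cv2.cvtColor(im,cv2.COLOR_RGB2BGR),None,fx=3,fy=3,interpolation=cv2.INTER_CUBIC))
t=g2w(-55,-80);print(t)
plan([*t,.362],Y)
E
```

```text
[ 0.50228588 -0.05364589]
units [-0.671 -6.514 -0.02 ] turn -1.728
```

View pics/g2.png

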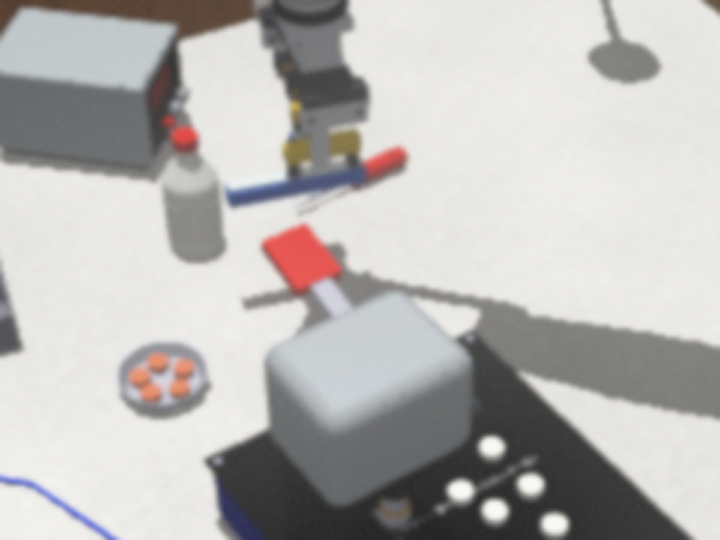

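The wiper is held level (opening 20 mm, 30 N). Carrying it to the deck right of the pellets.

>>> apply_moves(moves=[[[-0.1,-0.9,0,-0.25,1],[-0.2,-1.9,0,-0.5,1],[-0.3,-2.9,0,-0.8,1],[-0.4,-3.9,0,-1.1,1],[-0.5,-4.9,0,-1.4,1],[-0.6,-5.8,0,-1.6,1],[-0.67,-6.4,0,-1.73,1],[-0.67,-6.51,0,-1.73,1],[-0.67,-6.51,0.4,-1.73,1],[-0.67,-6.51,0.7,-1.73,1]]])

```text
time: 4.95
tool_pos: [0.5021, -0.0546, 0.3251]
ee_rot: [-3.141, 0.004, 0.111]
wrist_force: [0.1, -0.3, -1.5]
width: 0.0201
finger_force: 30.0
```

```bash
python3 - <<'E'
from h import *
s=snap('scene');im=s['image'][190:400,220:460]
cv2.imwrite('pics/g3.png',cv2.resize(cv2.cvtColor(im,cv2.COLOR_RGB2BGR),None,fx=2.8,fy=2.8,interpolation=cv2.INTER_CUBIC))
o=telemetry.get_obs();print(o['tool_pos'],w2g(o['tool_pos']),o['wrist_force'])
plan([*g2w(-55,-80),.314],Y)
E
```

```text
[ 0.50164106 -0.05461316  0.32283876] [-55.74888342 -80.88913808] [-1.15979121 -0.03319234 -4.21814238]
units [ 0.016 -0.017  0.177] turn -0.005
```

View pics/g3.png

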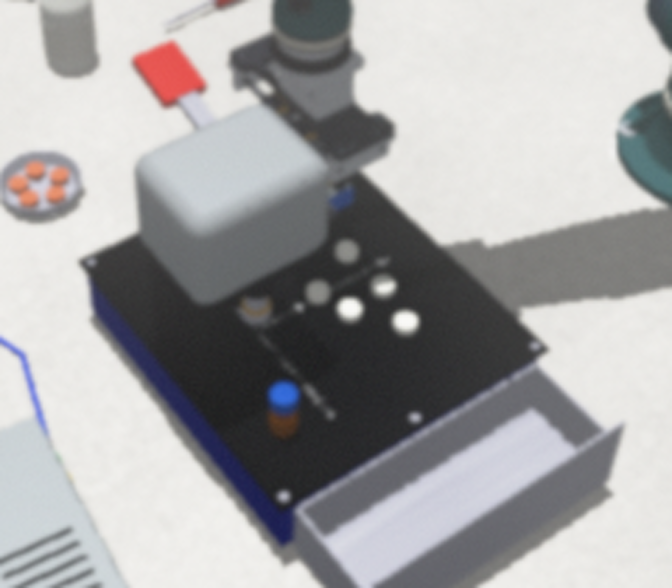

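>>> apply_moves(moves=[[[0,0,0.15,0,1],[0,0,0.22,0,1],[0,0,0.22,0,1],[0,0,0.22,0,1]]])

```text
time: 5.5
tool_pos: [0.5027, -0.0541, 0.3173]
ee_rot: [3.141, -0.001, 0.112]
wrist_force: [-0.4, -1.2, -2.3]
width: 0.0199
finger_force: 30.0
```

>>> apply_moves(moves=[[[0,0,0.06,0,1],[0,0,0.06,0,1],[0,-0.2,0.06,0,1],[0,-0.45,0.06,0,1],[0,-0.7,0.06,0,1],[0,-1.0,0.06,0,1],[0,-1.3,0.06,0,1],[0,-1.6,0.06,0,1],[0,-1.9,0.06,0,1],[0,-2.2,0.06,0,1]]])

```text
time: 6.75
tool_pos: [0.4901, 0.0563, 0.3137]
ee_rot: [3.141, -0.0, 0.112]
wrist_force: [-0.9, -0.7, -2.1]
width: 0.0198
finger_force: 30.0
```

```bash
python3 - <<'E'
from h import *
s=snap('scene');im=s['image'][190:400,220:460]
cv2.imwrite('pics/g4.png',cv2.resize(cv2.cvtColor(im,cv2.COLOR_RGB2BGR),None,fx=2.8,fy=2.8,interpolation=cv2.INTER_CUBIC))
o=telemetry.get_obs();print(o['tool_pos'],w2g(o['tool_pos']),o['wrist_force'])
plan([*g2w(-55,192),.3143],Y)
E
```

```text
[0.48986391 0.05763573 0.31366693] [-54.90664197  31.97274834] [-0.25704352  1.80384419 -1.87058743]
units [ 0.004 -3.201 -0.006] turn 0.011
```

View pics/g4.png

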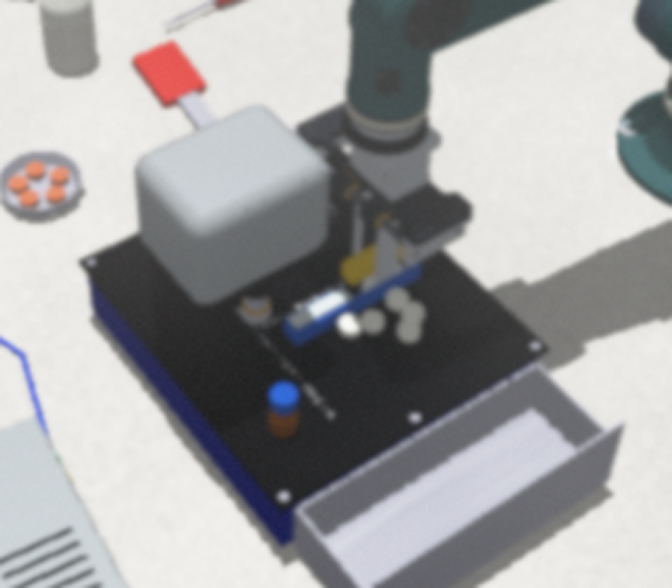

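All five pellets lie ahead of the blue block at (345-425, 300-330), clear of the vial. Continuing the sweep.

>>> apply_moves(moves=[[[0,-0.3,0,0,1],[0,-0.6,0,0,1],[0,-0.95,0,0,1],[0,-1.3,0,0,1],[0,-1.65,0,0,1],[0,-2.0,0,0,1],[0,-2.35,0,0,1],[0,-2.7,0,0,1],[0,-3.0,0,0,1],[0,-3.25,0,0,1]]])

```text
time: 8.05
tool_pos: [0.4718, 0.2178, 0.3136]
ee_rot: [3.142, 0.0, 0.113]
wrist_force: [0.2, 0.4, -1.4]
width: 0.02
finger_force: 30.0
```

```bash
python3 - <<'E'
from h import *
s=snap('scene');im=s['image'][230:440,260:500]
cv2.imwrite('pics/g5.png',cv2.resize(cv2.cvtColor(im,cv2.COLOR_RGB2BGR),None,fx=2.8,fy=2.8,interpolation=cv2.INTER_CUBIC))
o=telemetry.get_obs();print(o['tool_pos'],w2g(o['tool_pos']),o['wrist_force'])
E
```

```text
[0.47169572 0.21877228 0.31360998] [-54.95140629 194.13029141] [-0.32567743  1.07463548 -1.0950795 ]
```

View pics/g5.png

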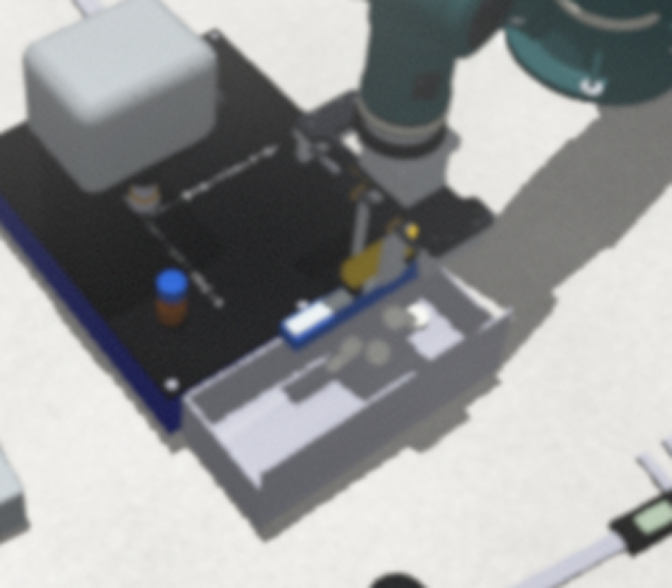

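The pellets are now in the tray (about (420,318), (398,316), (375,352), (345,350), (335,360)) and the deck looks clear. Lifting and going back, with a count on the way.

>>> apply_moves(moves=[[[0,0,-0.3,0,1],[0,0,-0.97,0,1],[0,0.4,-0.97,0,1],[0,1.3,-0.97,0,1],[0,2.3,-0.97,0,1],[0,3.3,-0.97,0,1],[0,4.3,-0.97,0,1],[0,5.0,-0.97,0,1],[0,5.4,-0.97,0,1],[0,5.5,-0.97,0,1]]])

```text
time: 9.35
tool_pos: [0.5028, -0.0581, 0.3632]
ee_rot: [3.141, -0.001, 0.109]
wrist_force: [-0.3, -0.2, -1.9]
width: 0.0197
finger_force: 30.0
```

```bash
python3 - <<'E'
from h import *
plan([.474,-.380,.362],-.19)
a=snap('scene')['image'][290:430,310:460]; b=snap('top')['image'][180:310,190:350]
f=lambda i,k:cv2.resize(cv2.cvtColor(i,cv2.COLOR_RGB2BGR),(390,k),interpolation=cv2.INTER_CUBIC)
cv2.imwrite('pics/g6.png',np.hstack([f(a,364),f(b,364)]))
E
```

```text
units [-1.275  6.336  0.028] turn 1.715
```

View pics/g6.png

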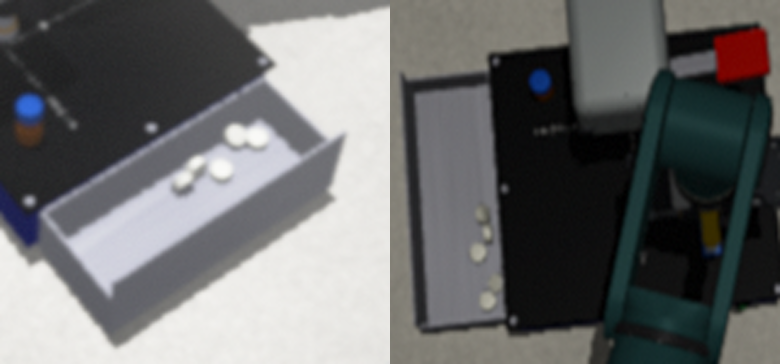

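All five pellets are in the tray in both views and the deck is bare there. Setting the wiper back.

>>> apply_moves(moves=[[[-0.1,0.8,0,0.2,1],[-0.3,1.8,0,0.5,1],[-0.5,2.8,0,0.8,1],[-0.75,3.8,0,1.1,1],[-0.95,4.8,0,1.4,1],[-1.15,5.7,0,1.6,1],[-1.27,6.3,0,1.72,1],[-1.27,6.33,0.6,1.72,1],[-1.27,6.33,1.3,1.72,1],[-1.27,6.33,1.9,1.72,1]]])

```text
time: 10.7
tool_pos: [0.4757, -0.3771, 0.2661]
ee_rot: [-3.141, 0.0, -0.187]
wrist_force: [0.5, 0.7, -2.0]
width: 0.0198
finger_force: 30.0
```

>>> apply_moves(moves=[[[0,0,0.35,0,1],[0,0,0.55,0,1],[0,0,0.65,0,1],[0,0,0.68,0,1],[0,0,0.68,0,1],[0,0,0.68,0,1]]])

```text
time: 11.45
tool_pos: [0.4754, -0.3784, 0.234]
ee_rot: [3.141, -0.001, -0.188]
wrist_force: [-0.2, 0.4, -1.7]
width: 0.0198
finger_force: 30.0
```

>>> apply_moves(moves=[[[0,0,0.02,0,1],[0,0,0.02,0,1],[0,0,0.02,0,0],[0,0,0.02,0,0],[0,0,0.02,0,0],[0,0,0.02,0,0],[0,0,0.02,0,0],[0,0,0.02,0,0],[0,0,0.02,0,0]]])

```text
time: 12.58
tool_pos: [0.4752, -0.3781, 0.2322]
ee_rot: [3.142, -0.0, -0.188]
wrist_force: [0.2, 0.3, -0.6]
width: 0.0866
finger_force: 0.0
```

>>> apply_moves(moves=[[[0,0,0,0,0],[0,0,-0.5,0,0],[0,0,-1.4,0,0],[0,0,-2.5,0,0],[0,0,-3.6,0,0],[0,0,-4.7,0,1],[0,0,-5.4,0,1],[0,0,-5.6,0,1],[0,0,-5.6,0,1]]])

```text
time: 13.7
tool_pos: [0.4753, -0.3782, 0.5116]
ee_rot: [-3.141, 0.0, -0.188]
wrist_force: [-0.4, 0.3, -0.8]
width: 0.0577
finger_force: 0.0
```

```bash
python3 - <<'E'
from h import *
p=g2w(60,-138);print(p)
s=snap('scene'); im=s['image']
hsv=cv2.cvtColor(im,cv2.COLOR_RGB2HSV);H,S,V=[hsv[...,i].astype(int) for i in range(3)]
m=(((H<8)|(H>172))&(S>150)&(V>90)).astype(np.uint8)
n,l,st,c=cv2.connectedComponentsWithStats(m)
for i in range(1,n):
    if st[i,4]>60: print(c[i],st[i],ray(s,*c[i],.302))
plan([*p,.52],Y)
o=telemetry.get_obs();print(o['tool_pos'],o['joint_positions'].round(2))
cv2.imwrite('pics/g7.png',cv2.resize(cv2.cvtColor(im[130:310,180:420],cv2.COLOR_RGB2BGR),None,fx=3,fy=3,interpolation=cv2.INTER_CUBIC))
E
```

```text
[ 0.62304778 -0.09842941]
[280.1124031  215.32945736] [269 207  23  19 258] [ 0.62142572 -0.09638514  0.302     ]
units [ 1.856 -6.05  -0.191] turn -1.718
[ 0.47537308 -0.37827666  0.5102249 ] [-0.77  0.23  1.01 -0.    1.91  0.99]
```

View pics/g7.png

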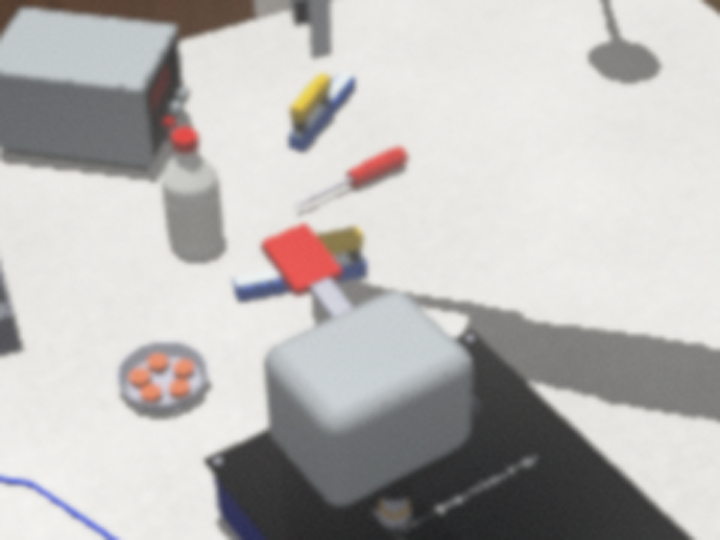

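The wiper stands upright where it was, with the paddle undisturbed at about (300,258) in the crop. Next I move above the paddle, fingers shut and turned 90° so the gripper body clears the head.

>>> apply_moves(moves=[[[0.1,-0.4,-0.6,-1.05,1],[0.3,-1.0,-0.6,-2.1,1],[0.5,-1.7,-0.6,-3.15,1],[0.7,-2.4,-0.6,-4.2,1],[0.9,-3.1,-0.6,-5.25,1],[1.15,-3.8,-0.6,-6.3,1],[1.35,-4.5,-0.6,-7.35,1],[1.55,-5.1,-0.6,-8.4,1],[1.75,-5.7,-0.6,-9.45,1],[1.85,-6.02,-0.6,-10.5,1]]])

```text
time: 15.0
tool_pos: [0.6235, -0.0983, 0.5385]
ee_rot: [-3.136, -0.002, 1.652]
wrist_force: [0.1, -0.7, 0.7]
width: 0.0006
finger_force: 0.0
```

```bash
python3 - <<'E'
from h import *
o=telemetry.get_obs();print(o['tool_pos'],w2g(o['tool_pos']),o['ee_rot'],o['width'],o['wrist_force'])
plan([*g2w(60,-140),.505],Y+1.5708)
E
```

```text
[ 0.62354536 -0.09829803  0.53853674] [  60.50914812 -137.92505252] [-3.13609639e+00 -2.01508125e-03  1.65248902e+00] 0.0006063650329829068 [ 0.06882364 -0.74889252  0.68191742]
units [-0.043 -0.005  0.671] turn -0.174
```

>>> apply_moves(moves=[[[-0.04,0,0.4,-0.2,1],[-0.04,0,0.7,-0.2,1],[-0.04,0,0.9,-0.2,1],[-0.04,0,1.1,-0.2,1],[-0.04,0,1.3,-0.2,1],[-0.04,0,1.5,-0.2,1],[-0.04,0,1.7,-0.2,1],[-0.04,0,1.8,-0.2,1],[-0.04,0,1.8,-0.2,1]]])

```text
time: 16.12
tool_pos: [0.6222, -0.1028, 0.4531]
ee_rot: [3.139, 0.003, 1.678]
wrist_force: [0.4, -4.5, 6.2]
width: 0.0005
finger_force: 3.4
```

>>> apply_moves(moves=[[[0,0,0.15,0,1],[0,0,0.3,0,1],[0,0,0.45,0,1],[0,0,0.6,0,1],[0,0,0.75,0,1],[0,0,0.85,0,1],[0,0,0.85,0,1]]])

```text
time: 17.0
tool_pos: [0.6221, -0.1, 0.413]
ee_rot: [3.137, -0.003, 1.682]
wrist_force: [-1.9, 3.3, 13.1]
width: -0.0
finger_force: 5.7
```

>>> apply_moves(moves=[[[0,0,0.06,0,1],[0,0,0.08,0,1],[0,0,0.08,0,1],[0,0,0.08,0,1]]])

```text
time: 17.5
tool_pos: [0.6219, -0.0996, 0.4107]
ee_rot: [3.135, -0.003, 1.682]
wrist_force: [-2.3, 5.8, 16.1]
width: 0.0007
finger_force: 6.7
```

```bash
python3 - <<'E'
from h import *
o=telemetry.get_obs();print(o['tool_pos'],w2g(o['tool_pos']),o['wrist_force'],o['ee_rot'])
s=snap('scene');im=s['image'][190:310,220:380]
a=cv2.resize(cv2.cvtColor(im,cv2.COLOR_RGB2BGR),None,fx=5,fy=5,interpolation=cv2.INTER_CUBIC)
cv2.imwrite('pics/g8.png',a)
E
```

```text
[ 0.62194576 -0.0996019   0.41066782] [  58.77383953 -139.04197507] [-2.29781588  5.76019718 16.07309304] [ 3.13473958 -0.00340214  1.68201056]
```

View pics/g8.png

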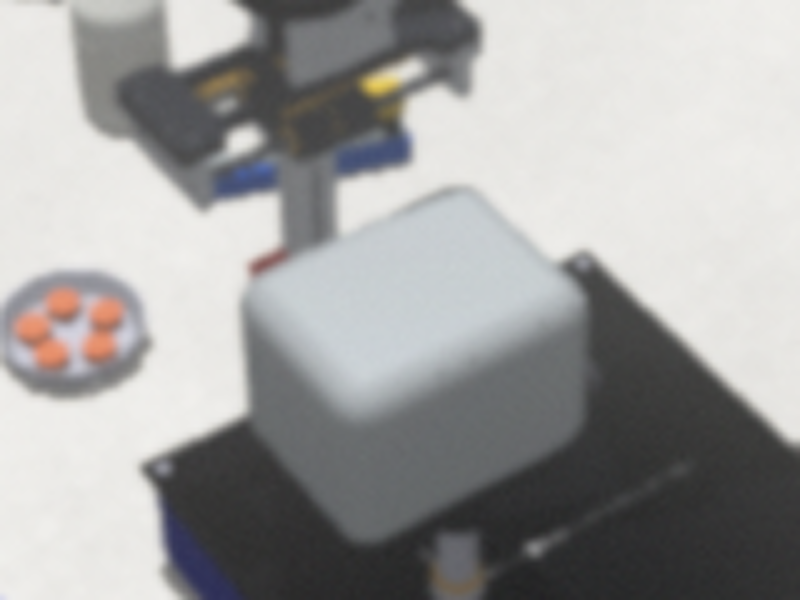

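The picture shows the paddle held down by the fingertips beside the head, the probe at (455,560) lowered onto the deck, and the wiper standing untouched behind. The force slope of about 1.3 N/mm means the over-travel spring is engaged, so the foot is down, and 16 N is below the 23 N end stop. Handing in after a short hold.

>>> apply_moves(moves=[[[0,0,0,0,1],[0,0,0,0,1],[0,0,0,0,1],[0,0,0,0,1]]])

```text
time: 18.05
tool_pos: [0.6219, -0.0996, 0.4107]
ee_rot: [3.135, -0.003, 1.682]
wrist_force: [-2.8, 5.2, 15.5]
width: 0.0005
finger_force: 6.7
```

```bash
python3 -c "
from h import *
print(telemetry.get_obs()['wrist_force']);print(ticket.close_job())"
```

```text
[-2.76908892  5.24409206 15.49649423]
the job is handed in; nothing more can be done
None
```

I handed the job in at about 18 s with all five pellets in the scrap tray, the wiper upright back on the bench, and the lever held down at about 16 N with the probe's foot on the deck; the hand-in returned no verdict.

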